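Fit the carrying handle to the egg tray

ROBOT

A 7-joint arm with a two-finger parallel gripper is mounted at the origin on the work surface. World frame = base frame: x ahead of the robot, y to its left, z up, the work surface at z = 0. Lengths are in m, angles in degrees, forces in N, time in s.
With the tool pointing down it reaches from about 0.4 to 0.9 m from the base axis. Payload 5.5 kg.
Tool frame: the origin (TCP) lies between the finger pads; the fingertips stand 14 mm ahead of it and the grasp point (between the pads) lies 5 mm behind it (tip_extent is the distance from the TCP to the fingertips, in m); y points along the fingers, z is the direction in which the jaws open and shut, and the axes are right-handed (so a half turn about y gives the same grasp; the last joint's range is limited). The gripper opens to 85 mm and grips with 20 to 120 N. Pads are 22 mm wide; open, the fingers measure 114 mm over their backs; the gripper's body (76 mm by 85 mm) begins 54 mm behind the grasp point. The pads swing forward as they close: fully open they stand 13 mm farther back than shut.
Start: joints at [92.143, 28.699, -24.465, 88.831, 12.651, 65.22, -12.049], TCP at [0.146, -0.633, 0.245] pointing down, gripper open.
Joint ranges: [-164.97, 164.97], [-17.58, 116.51], [-87.97, 89.64], [11.32, 138.91], [-80.73, 260.73], [10.89, 115.49], [-147.41, 147.41]. Speed limits (degrees/s): [147.25, 147.25, 180, 180, 180, 180, 180].

INTERFACE

Orientations are given as a 3x3 rotation matrix whose columns are the frame's x, y, z axes.
In Python, from cell import get_state, grab_frame, job_done, tip_extent gives the robot as it stands.
- The arm moves only by the shell command python3 -m crank 'ROWS'. ROWS is a JSON object of lists of equal length, an entry for each row: "travel": the shift along the tool's x, y, z in cm, a list of three; "twist": the turn, a rotation vector about the tool's x, y, z in degrees, a list of three; "claw": the finger opening in cm, from 0 to 8.54. In form: {"travel": [[x, y, z], ...], "twist": [[ax, ay, az], ...], "claw": [claw, ...]}. A call has 1 to 20 rows; each row is the pose to reach, as a shift and turn from the pose commanded when the call began, along the tool's axes at that moment; what a row does not reach only later rows make up. A row lasts 1/10 s, in which the tool goes at most 50 mm and 8.59 degrees, less where a joint would pass 70% of its speed; a pose out of reach is approached as far as the arm can. A call with a gripper value outside its range is refused whole. The fingers move at their own pace and stop on an object; the grip force is fixed at half the most. Time passes only in rows, so rows that repeat a pose let the fingers close. It gives the time, the measured TCP pose, the force and the opening at its end, in the units of the state.
- get_state(): the state, without advancing time (a new reading comes with each control period).
- grab_frame(name): name is "scene" or "side" or "wrist"; returns a dict with "pixels" (420x560x3 uint8, red, green, blue), "z_map" (420x560 float32, m along the optical axis (not along the pixel's ray), 0 where there is no reading), "fx", "fy", "cx", "cy" (pixels), "dist_coeffs" ([k1, k2, p1, p2, k3] as OpenCV has them; the pictures are not rectified), "camera_from_world" (4x4, takes a point from world to camera coordinates); the wrist camera has in their place "hand_eye" (4x4, takes a point from camera to tool coordinates, whose origin is the TCP and whose axes are the tool frame's). Camera axes: x right, y down, z forward; pixel columns grow to the right and rows downward; lengths in m; the calibration is good to about 2 mm. A picture is of the moment at which its call begins: read the wrist's pose just before it.
- job_done(): hands the job in, once; it reports no verdict.
The state is a dict: "time_s": time; "joint_pos": joint angles; "joint_vel": joint speeds; "joint_torque": joint torques, N m; "tcp_pos": TCP position; "tool_rot": TCP orientation; "force": force on the tool from outside, world axes, zero at the start; "moment": the same for the moment, N m; "grip_width": finger opening in m.
Only numpy, scipy, OpenCV 4.12 (cv2) and the standard library are available. Lean on these libraries where they do the work, as an engineer would, in place of code of your own. Each camera call takes 0.05 s, during which the arm holds its last target. There are 200 camera calls.

TASK

Take the T-footed carrying handle out of its wooden rest and fit it to the egg tray: gently feel the foot into the slot of the tray's socket, push it down against the spring, give it a quarter turn, then let it rise so that it locks, and let go. Do not force it, and leave the tin, the lamp and the mug alone.

Things in the scene. Friction and masses are not known exactly. Their poses are not given: they have to be found in the camera images.
- handle: Loose upright carrying handle, 0.1-0.2 kg. Origin: centre of its foot's underside; z up, x along foot and grip. From below: steel foot 34 (x) by 10 (y) by 8 mm high; shank 10 mm thick to z = 24.5; collar 30 mm across, z 24.5-29.5; black grip 70 (x) by 18 (y), z 29.5-63.5 mm, flat faces to +-y: grip it across y. A half turn about z looks the same.
- rest: Fixed wooden block 90 (x) by 56 (y) by 50 mm high, origin at the centre of its underside. The handle stands in a pocket in its top, 38 by 14 mm and 22 mm deep, foot along the block's x; lift it straight up at least 25 mm to clear it.
- tray: Fixed black egg tray 240 (x) by 225 (y) by 40 mm high, origin at the centre of its underside; eggs in its outer cells reach 61 mm high. Along its middle, parallel to its y axis, runs an aluminium rail that carries a steel socket. The handle must never press on tray and socket with 35 N or more, all its contacts there added up.
- rail_mid (a point): Point on the tray at the rail's middle, 62 mm above the table, level with the socket's upper face (72 in x by 60 mm in y); axes as the tray's. The socket is clamped on the rail where the last user left it: its slot's centre lies anywhere within 10 mm of this point along y (0 in x). That shift is NOT reported: feel for it, or look from above. The socket stays put under the forces of this job.
- slot_depth (a point): Point on the tray 6 mm below rail_mid (not shifted with the socket), level with the underside of the socket's plate. Slot in the plate: 38 mm along x, 13 mm along y; the foot enters lengthwise along x. From 6 to 12 mm below the upper face, corner ribs leave only a cross-shaped channel: the slot, and a groove 20 mm wide along y. Deeper, the foot turns freely, either way.
- plunger (a joint): Spring plate in the socket, metres pushed down: 0 (12 mm below the upper face) to 0.014. Pushes back 5 N at first, 0.7 N more per mm, damped (rises gently). Push until the foot's underside is 20.5 to 24 mm below the upper face (0.0085 to 0.012; the collar meets the socket at 24.5 mm), turn 90 degrees, let it rise: locked, the foot lies across the slot in the groove, underside 14 mm below, plate at 0.002.
- tin: Bystander: closed tin, 66 mm in diameter, 100 mm high, origin at the centre of its underside.
- lamp: Bystander: grey candling lamp standing upright, 52 mm in diameter at the foot, 125 mm high, origin at the centre of its underside.
- mug: Bystander: white mug, 76 mm in diameter, 90 mm high, handle to its +y, origin at the centre of its underside.
Mind the look-alikes: they are no part of the job. Of the things like the handle, leave any that is red; of the rest the smaller one is meant.

How it is judged:
By the outcome, as a careful person would: the job done as asked, in the order asked, and still so for the second after the job is handed in, with the robot touching nothing.
It also fails if it takes over 61 s, if anything falls off the work surface, if the arm or the gripper's body presses on something with over 40 N, if the wrist force passes 120 N, or if a joint passes its speed limit or range.

## Working session

There is one attempt and no reset: what is moved stays moved. The work goes in short steps, Python scripts to look and compute and a shell command to move; the robot and the scene stay as the last step left them, time stands still between calls to the robot, and variables do not carry over. Pictures are saved under pics/ and viewed, about 8 in all and at most 12, crops included, and the job is handed in when it is done.

```bash
mkdir -p pics; ls; cat > h.py <<'E'
import numpy as np, cv2
from cell import get_state, grab_frame
def snap(name,out=None):
    s=get_state(); f=grab_frame(name)
    if out: cv2.imwrite('pics/'+out,cv2.cvtColor(f['pixels'],cv2.COLOR_RGB2BGR))
    if 'camera_from_world' in f: T=np.linalg.inv(np.array(f['camera_from_world']))
    else:
        W=np.eye(4); W[:3,:3]=s['tool_rot']; W[:3,3]=s['tcp_pos']; T=W@np.array(f['hand_eye'])
    f['T']=T; return f
def K(f): return np.array([[f['fx'],0,f['cx']],[0,f['fy'],f['cy']],[0,0,1.]])
def world(f):
    h,w=f['z_map'].shape
    u,v=np.meshgrid(np.arange(w),np.arange(h))
    p=cv2.undistortPoints(np.stack([u,v],-1).reshape(-1,1,2).astype(np.float32),K(f),np.array(f['dist_coeffs'],float)).reshape(h,w,2)
    z=f['z_map']; P=np.dstack([p[...,0]*z,p[...,1]*z,z])
    return P@f['T'][:3,:3].T+f['T'][:3,3]
def onplane(f,uv,zw):
    p=cv2.undistortPoints(np.array(uv,np.float32).reshape(-1,1,2),K(f),np.array(f['dist_coeffs'],float)).reshape(-1,2)
    d=np.c_[p,np.ones(len(p))]@f['T'][:3,:3].T; o=f['T'][:3,3]
    return o+d*((zw-o[2])/d[:,2])[:,None]
E
python3 - <<'E'
from h import *
a=snap('scene','scene.png');b=snap('side','side.png')
np.savez('s0.npz',a=world(a),b=world(b))
s=get_state();print(s)
print(a['T'],b['T'])
f=snap('wrist');print(np.array(f['hand_eye']))
E
```

```text
pics
{'time_s': 0.1, 'joint_pos': array([ 92.14370517,  28.74876765, -24.45612766,  88.88417275,
        12.65091517,  65.22079858, -12.05181203]), 'joint_vel': array([ 0.04117657, -0.12021605, -0.08241373, -0.16938785, -0.13051657,
        0.02651522,  0.01974338]), 'joint_torque': array([-1.08818407e-02, -5.70810056e+01, -5.83861381e+00, -2.81742454e+01,
        1.04051034e-02,  5.57434978e-03, -1.96561854e-05]), 'tcp_pos': array([ 0.14536286, -0.63292803,  0.24437179]), 'tool_rot': array([[-9.74612286e-01, -3.16767260e-04,  2.23899068e-01],
       [-2.23899279e-01,  1.72180706e-03, -9.74610768e-01],
       [-7.67862137e-05, -9.99998468e-01, -1.74901828e-03]]), 'force': array([ 0.24317127, -0.52879429,  0.58557357]), 'moment': array([0.02156927, 0.04263675, 0.01433642]), 'grip_width': 0.0852687226886726}
[[-0.79718714  0.36939187 -0.47753775  1.01491966]
 [ 0.6037269   0.49108926 -0.62796908  0.59526942]
 [ 0.00254699 -0.78891127 -0.61450185  0.70126887]
 [ 0.          0.          0.          1.        ]] [[-0.85819352 -0.22772619  0.46004855  0.0917039 ]
 [-0.51273662  0.4232264  -0.74698097  0.76110815]
 [-0.02459756 -0.87693796 -0.47997372  0.57542286]
 [ 0.          0.          0.          1.        ]]
[[-2.46134546e-04  9.49046799e-01  3.15135072e-01 -8.13961417e-02]
 [ 1.35235048e-03 -3.15134477e-01  9.49046064e-01 -1.28898675e-01]
 [ 9.99999055e-01  6.59766089e-04 -1.20587841e-03 -8.62629907e-04]
 [ 0.00000000e+00  0.00000000e+00  0.00000000e+00  1.00000000e+00]]
```

View pics/scene.png

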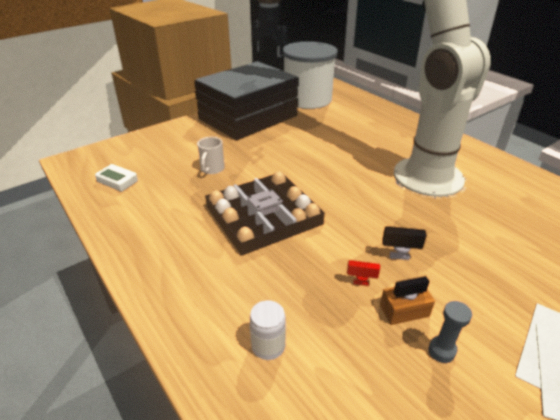

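View pics/side.png

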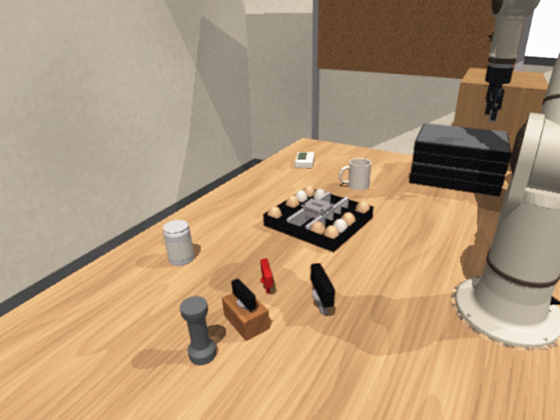

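Handle-like things in the scene view are a big black one (404,240), a red one (363,271) and a small black one in the wooden rest (411,288). I choose the one in the rest. The tray is at (265,210), the mug at (210,155), the tin at (268,330) and the lamp at (450,332).

```bash
cat > m.py <<'E'
from h import *
d=np.load('s0.npz')
P=np.vstack([d['a'].reshape(-1,3),d['b'].reshape(-1,3)])
A=d['a']
for n,(u,v) in dict(rest=(408,305),grip=(411,287),big=(404,238),red=(363,269),tray=(265,202),tin=(268,315),lamp=(455,314),mug=(212,150)).items(): print(n,A[v,u].round(3))
def box(c,r,z0,z1,n):
    m=(np.hypot(P[:,0]-c[0],P[:,1]-c[1])<r)&(P[:,2]>z0)&(P[:,2]<z1)
    q=P[m]; 
    if len(q)<10: print(n,len(q));return
    r_=cv2.minAreaRect((q[:,:2]*1000).astype(np.float32)); print(n,len(q),r_,q[:,2].max().round(3))
g=A[287,411]; box(g,.07,.070,.11,'grip'); box(g,.08,.045,.056,'resttop')
t=A[202,265]; box(t,.16,.015,.039,'tray'); box(t,.05,.055,.068,'socket')
E
python3 m.py
python3 - <<'E'
import cv2
a=cv2.imread('pics/scene.png')[215:330,320:480];cv2.imwrite('pics/crop.png',cv2.resize(a,None,fx=4,fy=4,interpolation=2))
E
```

```text
rest [0.493 0.316 0.05 ]
grip [0.479 0.304 0.083]
big [0.363 0.192 0.071]
red [0.496 0.194 0.055]
tray [ 0.529 -0.124  0.06 ]
tin [0.749 0.199 0.098]
lamp [0.502 0.411 0.124]
mug [ 0.524 -0.404  0.084]
grip 794 ((469.8453674316406, 299.37823486328125), (18.87618637084961, 71.5046615600586), 67.22144317626953) 0.094
resttop 1192 ((469.90057373046875, 298.2978515625), (59.15440368652344, 92.59788513183594), 66.6009292602539) 0.056
tray 4265 ((521.4572143554688, -146.0573272705078), (231.31236267089844, 244.35377502441406), 82.85356140136719) 0.039
socket 693 ((522.5842895507812, -137.32122802734375), (66.9437026977539, 75.60262298583984), 83.84998321533203) 0.068
```

View pics/crop.png

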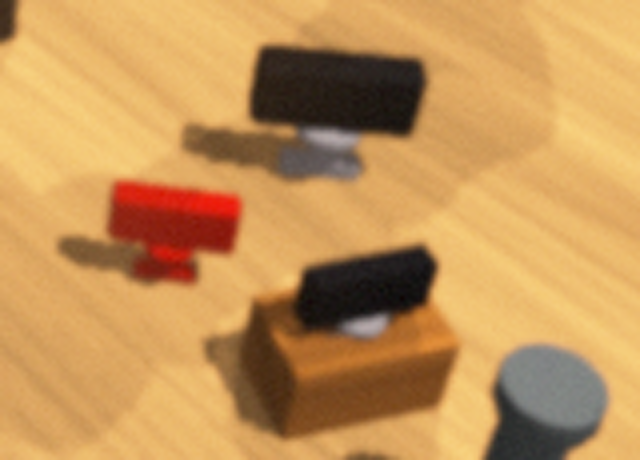

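The crop shows the small black handle standing in the rest. The red one (175,220) and the big one (335,90) are free-standing look-alikes. Next I go over the tray for a look on the way.

```bash
python3 -m crank '{"travel":[[-47.6,0,-39.6],[-47.6,0,-39.6],[-47.6,0,-39.6],[-47.6,0,-39.6],[-47.6,0,-39.6],[-47.6,0,-39.6],[-47.6,0,-39.6],[-47.6,0,-39.6],[-47.6,0,-39.6],[-47.6,0,-39.6],[-47.6,0,-39.6],[-47.6,0,-39.6],[-47.6,0,-39.6],[-47.6,0,-39.6],[-47.6,0,-39.6],[-47.6,0,-39.6]],"twist":[[0,20,0],[0,20,0],[0,20,0],[0,20,0],[0,20,0],[0,20,0],[0,20,0],[0,20,0],[0,20,0],[0,20,0],[0,20,0],[0,20,0],[0,20,0],[0,20,0],[0,20,0],[0,20,0]],"claw":[8.5,8.5,8.5,8.5,8.5,8.5,8.5,8.5,8.5,8.5,8.5,8.5,8.5,8.5,8.5,8.5]}'
python3 - <<'E'
from h import *
f=snap('wrist','w1.png'); W=world(f); np.savez('w1.npz',W=W,T=f['T'],K=K(f),D=f['dist_coeffs'])
s=get_state();print(s['joint_pos'].round(1),s['tcp_pos'],s['tool_rot'].round(3))
E
```

```text
time_s: 1.75
tcp_pos: [0.5198, -0.1426, 0.2449]
tool_rot: [[-0.992, -0.001, -0.125], [0.125, -0.001, -0.992], [0.001, -1.0, 0.001]]
force: [0.2, -0.0, -0.2]
grip_width: 0.0852
[ 43.1  19.3 -37.3 104.5  13.3  60.6 -96.4] [ 0.51983936 -0.14275385  0.2450374 ] [[-0.992 -0.001 -0.126]
 [ 0.126 -0.001 -0.992]
 [ 0.001 -1.     0.001]]
```

View pics/w1.png

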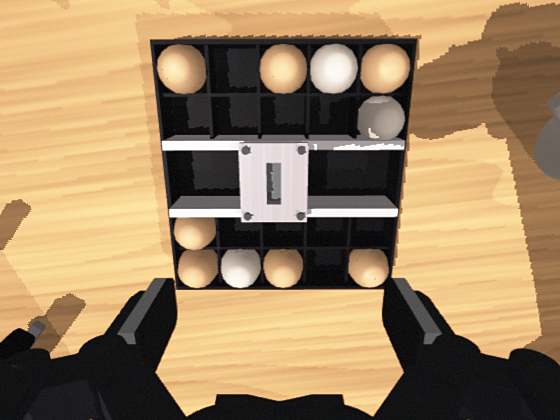

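The view shows the socket plate at (240–308, 142–222) with its slot at (267–282, 164–203), the two rails, and the eggs.

```bash
python3 - <<'E'
import numpy as np,cv2
d=np.load('w1.npz');W=d['W'];T=d['T'];KK=d['K'];D=d['D']
im=cv2.imread('pics/w1.png');g=im.min(2).astype(int)
def onp(uv,z):
    p=cv2.undistortPoints(np.array(uv,np.float32).reshape(-1,1,2),KK,D).reshape(-1,2)
    r=np.c_[p,np.ones(len(p))]@T[:3,:3].T;o=T[:3,3];return (o+r*((z-o[2])/r[:,2])[:,None])[:,:2]*1000
print('plate z',np.median(W[150:160,260:290,2]),np.median(W[207:218,260:290,2]),W[175:195,274,2].round(3)[::5])
m=np.zeros(g.shape,np.uint8);m[130:235,232:316]=(g[130:235,232:316]>140)&(W[130:235,232:316,2]>.052)
s=np.zeros(g.shape,np.uint8);s[158:210,258:292]=g[158:210,258:292]<130
for z in (.0595,.062,.0645):
  for n,k in (('plate',m),('slot',s)):
    nl,l,st,_=cv2.connectedComponentsWithStats(k);i=1+st[1:,4].argmax()
    v,u=np.nonzero(l==i);q=onp(np.c_[u,v],z);print(z,n,st[i],cv2.minAreaRect(q.astype(np.float32)))
# tray outline
m2=(np.hypot(W[...,0]-.52,W[...,1]+.146)<.18)&(W[...,2]>.036)&(W[...,2]<.044)
q=W[m2][:,:2]*1000;print('tray',cv2.minAreaRect(q.astype(np.float32)))
c=im[120:240,200:350];cv2.imwrite('pics/c1.png',cv2.resize(c,None,fx=5,fy=5,interpolation=0))
E
```

```text
plate z 0.062237729635790384 0.062233810542582146 [0.051 0.05  0.051 0.05 ]
0.0595 plate [ 239  142   70   80 4534] ((521.0840454101562, -136.52145385742188), (60.56668472290039, 72.6505126953125), 82.8450698852539)
0.0595 slot [267 163  14  41 290] ((520.6795043945312, -136.32650756835938), (11.835030555725098, 36.845550537109375), 82.8421401977539)
0.062 plate [ 239  142   70   80 4534] ((521.716064453125, -136.64321899414062), (60.08481979370117, 72.07251739501953), 82.84508514404297)
0.062 slot [267 163  14  41 290] ((521.3147583007812, -136.44979858398438), (11.740865707397461, 36.552467346191406), 82.84209442138672)
0.0645 plate [ 239  142   70   80 4534] ((522.3480834960938, -136.7649383544922), (59.60298156738281, 71.49452209472656), 82.8450927734375)
0.0645 slot [267 163  14  41 290] ((521.9500732421875, -136.57310485839844), (11.64671802520752, 36.25931930541992), 82.84215545654297)
tray ((519.64404296875, -145.58444213867188), (226.69146728515625, 241.1931915283203), 83.10663604736328)
```

View pics/c1.png

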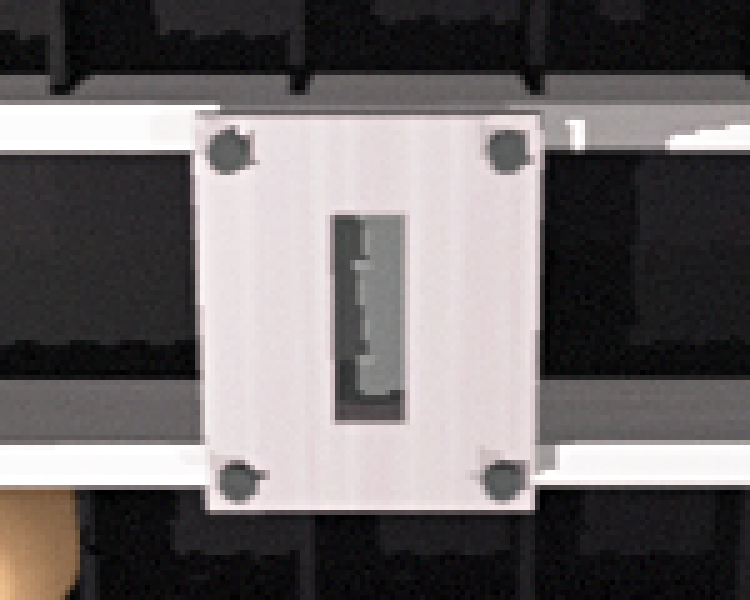

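```bash
python3 - <<'E'
from h import *
s=get_state();R=np.array(s['tool_rot']);t=np.array(s['tcp_pos'])
print((np.array([.470,.299,.2])-t)@R*100)
z=R[:,2];print(np.degrees(np.arctan2(z[1],z[0])))
E
```

```text
[ 10.49007273   4.47675686 -43.2030669 ]
-97.21685026165459
```

The crop shows the slot as the dark area at (330–405, 213–425), which puts its centre at (0.5215, -0.1366) with its short axis at 82.84°. Next I go above the handle in the rest. I use the flipped grasp to stay inside the joint 7 range.

```bash
python3 -m crank '{"travel":[[10.5,4.5,-43.2],[10.5,4.5,-43.2],[10.5,4.5,-43.2],[10.5,4.5,-43.2],[10.5,4.5,-43.2],[10.5,4.5,-43.2],[10.5,4.5,-43.2],[10.5,4.5,-43.2],[10.5,4.5,-43.2],[10.5,4.5,-43.2],[10.5,4.5,-43.2],[10.5,4.5,-43.2],[10.5,4.5,-43.2],[10.5,4.5,-43.2],[10.5,4.5,-43.2],[10.5,4.5,-43.2],[10.5,4.5,-43.2],[10.5,4.5,-43.2],[10.5,4.5,-43.2],[10.5,4.5,-43.2]],"twist":[[0,-164.4,0],[0,-164.4,0],[0,-164.4,0],[0,-164.4,0],[0,-164.4,0],[0,-164.4,0],[0,-164.4,0],[0,-164.4,0],[0,-164.4,0],[0,-164.4,0],[0,-164.4,0],[0,-164.4,0],[0,-164.4,0],[0,-164.4,0],[0,-164.4,0],[0,-164.4,0],[0,-164.4,0],[0,-164.4,0],[0,-164.4,0],[0,-164.4,0]],"claw":[8.5,8.5,8.5,8.5,8.5,8.5,8.5,8.5,8.5,8.5,8.5,8.5,8.5,8.5,8.5,8.5,8.5,8.5,8.5,8.5]}'
python3 - <<'E'
from h import *
s=get_state();print(s['joint_pos'].round(1),s['tcp_pos'],s['tool_rot'].round(3))
f=snap('wrist','w2.png'); W=world(f)
m=(np.hypot(W[...,0]-.470,W[...,1]-.299)<.08)
for n,a,b in (('grip',.085,.097),('rest',.047,.053)):
    k=m&(W[...,2]>a)&(W[...,2]<b);q=W[k];print(n,k.sum(),cv2.minAreaRect((q[:,:2]*1000).astype(np.float32)),np.median(q[:,2]))
R=np.array(s['tool_rot'])
E
```

```text
time_s: 3.8
tcp_pos: [0.4705, 0.2989, 0.1997]
tool_rot: [[0.923, -0.001, 0.386], [-0.386, -0.001, 0.923], [-0.0, -1.0, -0.001]]
force: [0.3, -0.1, -0.2]
grip_width: 0.085
[ 17.   43.2 -75.1 103.9  44.8  69.8  -4.6] [0.47045402 0.29889652 0.19970151] [[ 0.923 -0.001  0.386]
 [-0.386 -0.001  0.923]
 [-0.    -1.    -0.001]]
grip 2428 ((467.83953857421875, 300.1283264160156), (18.05570411682129, 69.19750213623047), 66.38267517089844) 0.09139174716481592
rest 5082 ((459.5435791015625, 279.0812683105469), (101.69134521484375, 90.62586212158203), 66.25669860839844) 0.05027733109655705
```

View pics/w2.png

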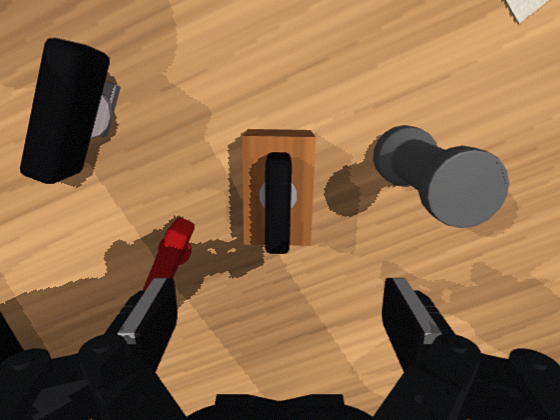

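The handle is centred at (278,200) in the wrist view, measured at (0.468, 0.300) with yaw 66.4°. The lamp (440,180) and the red handle (170,250) are clear of the fingers. I descend and grip.

```bash
python3 -m crank '{"travel":[[-0.17,4,0],[-0.17,7,0],[-0.17,10,0],[-0.17,11.5,0],[-0.17,12.4,0],[-0.17,12.4,0],[-0.17,12.4,0],[-0.17,12.4,0],[-0.17,12.4,0],[-0.17,12.4,0],[-0.17,12.4,0],[-0.17,12.4,0],[-0.17,12.4,0],[-0.17,12.4,0],[-0.17,12.4,0]],"twist":[[0,0.9,0],[0,0.9,0],[0,0.9,0],[0,0.9,0],[0,0.9,0],[0,0.9,0],[0,0.9,0],[0,0.9,0],[0,0.9,0],[0,0.9,0],[0,0.9,0],[0,0.9,0],[0,0.9,0],[0,0.9,0],[0,0.9,0]],"claw":[5,5,5,5,5,5,5,1,1,1,1,1,1,1,1]}'
```

```text
time_s: 5.35
tcp_pos: [0.4685, 0.3013, 0.0773]
tool_rot: [[0.916, 0.001, 0.4], [-0.4, -0.0, 0.916], [0.001, -1.0, 0.0]]
force: [-1.1, -2.7, 6.3]
grip_width: 0.0172
```

```bash
python3 -m crank '{"travel":[[0,-0.5,0],[0,-1.5,0],[0,-3,0],[0,-5,0],[0,-8,0],[0,-10,0],[0,-10,0],[0,-10,0]],"twist":[[0,0,0],[0,0,0],[0,0,0],[0,0,0],[0,0,0],[0,0,0],[0,0,0],[0,0,0]],"claw":[1,1,1,1,1,1,1,1]}'
python3 - <<'E'
from h import *
s=get_state();R=np.array(s['tool_rot']);t=np.array(s['tcp_pos']);print(t)
f=snap('wrist','w3.png'); W=world(f); L=(W-t)@R*1000  # tool coords mm
m=(abs(L[...,2])<8)&(abs(L[...,0])<60)&(f['z_map']>0)
k=m&(L[...,1]>-30)&(L[...,1]<80)
q=L[k]; print(k.sum(),q.min(0),q.max(0))
v,u=np.nonzero(k);print(u.min(),u.max(),v.min(),v.max())
yy=np.round(q[:,1]); 
for y in np.unique(yy)[::4]: s_=q[yy==y]; print(y,len(s_),s_[:,0].min().round(1),s_[:,0].max().round(1),s_[:,2].min().round(1),s_[:,2].max().round(1))
g=(np.array([.5215,-.1366,.2])-t)@R*100; print('to slot',g)
E
```

```text
time_s: 6.15
tcp_pos: [0.4685, 0.3011, 0.1767]
tool_rot: [[0.916, 0.001, 0.4], [-0.4, -0.0, 0.916], [0.001, -1.0, 0.0]]
force: [-0.8, -0.1, -2.2]
grip_width: 0.0169
[0.46847751 0.3010996  0.17671536]
7839 [-34.9349611  -24.78668722  -7.99709918] [34.67307648 16.79819097  7.99900565]
253 299 207 390
-25.0 6 -11.9 3.4 -7.8 -7.4
-21.0 17 -12.0 10.5 -7.7 -7.4
-17.0 10 -11.6 1.0 -7.9 -7.4
-13.0 763 -34.4 34.7 -7.8 8.0
-9.0 48 -34.6 -32.1 -7.3 7.7
-5.0 46 -34.9 -30.7 -7.9 7.5
-1.0 34 -34.6 -33.1 -7.0 7.7
3.0 32 -34.6 -32.3 -7.2 7.5
7.0 30 -34.7 -32.2 -7.4 7.3
11.0 30 -34.9 -32.7 -7.2 7.9
15.0 22 -34.6 -33.2 -6.6 7.7
to slot [ 22.37724427  -2.31704876 -37.98993519]
```

View pics/w3.png

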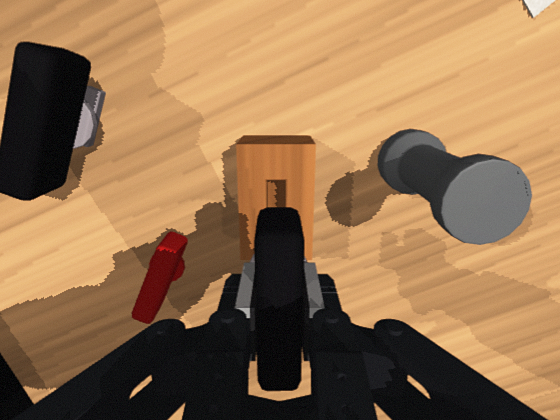

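The handle is held centred, with its top at (278,215–390) and the empty pocket behind it. I move beside the socket so the slot can be seen past the handle at the final yaw.

```bash
python3 -m crank '{"travel":[[2,0,-2.4],[5,0,-6],[8,0,-9.5],[11,0,-13],[14,0,-16.6],[17,0,-20.2],[20,0,-23.8],[23,0,-27.4],[26,0,-31],[28.5,0,-34],[30,0,-35.7],[30,0,-35.7],[30,0,-35.7],[30,0,-35.7]],"twist":[[0,-1,0],[0,-3,0],[0,-5,0],[0,-7,0],[0,-9,0],[0,-11,0],[0,-13,0],[0,-15,0],[0,-16.4,0],[0,-16.4,0],[0,-16.4,0],[0,-16.4,0],[0,-16.4,0],[0,-16.4,0]],"claw":[1,1,1,1,1,1,1,1,1,1,1,1,1,1]}'
cat > slot.py <<'E'
from h import *
import sys
s=get_state();R=np.array(s['tool_rot']);t=np.array(s['tcp_pos']);print(t,s['joint_pos'].round(1),s['force'].round(1))
f=snap('wrist',sys.argv[1]); W=world(f)
im=f['pixels'].min(2).astype(int)
near=(np.hypot(W[...,0]-.5215,W[...,1]+.1366)<.06)
plate=(near&(abs(W[...,2]-.0622)<.004)&(im>90)).astype(np.uint8)
v,u=np.nonzero(plate);print('plate z',np.median(W[plate>0][:,2]),len(v),u.min(),u.max(),v.min(),v.max())
q=onplane(f,np.c_[u,v],.062)[:,:2]*1000;print(cv2.minAreaRect(q.astype(np.float32)))
core=(np.hypot(W[...,0]-.5215,W[...,1]+.1366)<.026)&(W[...,2]<.0585)
nl,l,st,_=cv2.connectedComponentsWithStats(core.astype(np.uint8));i=1+st[1:,4].argmax()
v,u=np.nonzero(l==i);q=onplane(f,np.c_[u,v],.062);r=cv2.minAreaRect((q[:,:2]*1000).astype(np.float32));print('slot',st[i],r)
c=np.array([r[0][0]/1000,r[0][1]/1000,.062]);print('slot in tool cm',(c-t)@R*100)
L=(W-t)@R*1000;k=(abs(L[...,0])<45)&(abs(L[...,2])<12)&(L[...,1]<-9)&(L[...,1]>-17);print('handle top',np.median(L[k][:,1]),L[k].min(0),L[k].max(0),cv2.minAreaRect(L[k][:,[0,2]].astype(np.float32)))
z=R[:,2];print('yaw',np.degrees(np.arctan2(z[1],z[0])))
E
python3 slot.py w4.png
```

```text
time_s: 7.6
tcp_pos: [0.5997, -0.1441, 0.1756]
tool_rot: [[0.992, -0.001, 0.122], [-0.122, 0.001, 0.992], [-0.001, -1.0, 0.001]]
force: [-0.4, 1.0, -0.8]
grip_width: 0.0164
[ 0.59969871 -0.14413794  0.17561403] [ 58.8  53.6 -76.9  96.4  54.   75.7  54.3] [-0.4  1.  -0.8]
plate z 0.06230055155631803 9905 225 323 30 148
((520.958251953125, -136.1309814453125), (60.088253021240234, 71.55889892578125), 82.9738540649414)
slot [ 264   61   21   62 1237] ((521.2051391601562, -136.27183532714844), (12.452805519104004, 37.11650466918945), 83.2327880859375)
slot in tool cm [-7.87116054 11.37197924 -0.18853218]
handle top -14.172527401962213 [-34.81557042 -16.95726431 -11.99153066] [35.90658033 -9.03714489 11.93704116] ((0.4390602111816406, -0.5344276428222656), (23.913705825805664, 70.61775970458984), 87.44474029541016)
yaw 82.97826615747111
```

View pics/w4.png

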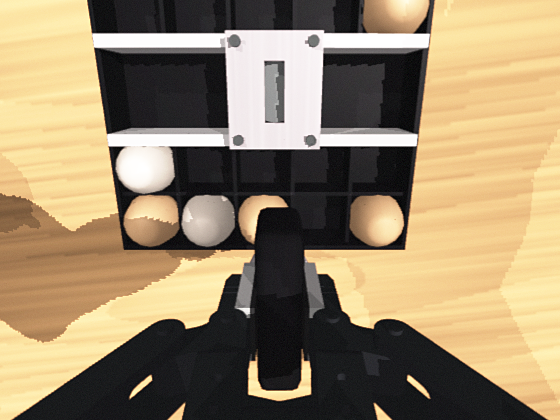

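The slot is at (264–285, 61–122). Two views from opposite yaws agree to 0.3 mm. I move over it and descend to about 5 mm above the plate.

```bash
python3 -m crank '{"travel":[[-2,0,-0.1],[-4.5,0,-0.19],[-6.5,0,-0.19],[-7.9,0,-0.19],[-7.9,1.5,-0.19],[-7.9,3,-0.19],[-7.9,4.5,-0.19],[-7.9,5.5,-0.19],[-7.9,5.9,-0.19],[-7.9,5.9,-0.19],[-7.9,5.9,-0.19]],"twist":[[0,0,0],[0,0,0],[0,0,0],[0,0,0],[0,0,0],[0,0,0],[0,0,0],[0,0,0],[0,0,0],[0,0,0],[0,0,0]],"claw":[1,1,1,1,1,1,1,1,1,1,1]}'
python3 - <<'E'
from h import *
s=get_state();R=np.array(s['tool_rot']);t=np.array(s['tcp_pos']);print(t,s['force'].round(1),s['joint_pos'].round(1))
f=snap('wrist');f2=snap('scene','s2.png');L=(world(f)-t)@R*1000
k=(abs(L[...,0])<45)&(abs(L[...,2])<12)&(L[...,1]<-13)&(L[...,1]>-16)&(f['pixels'].max(2)<45)
kk=cv2.morphologyEx(k.astype(np.uint8),cv2.MORPH_OPEN,np.ones((5,5)))>0
print(cv2.minAreaRect(L[kk][:,[0,2]].astype(np.float32)),kk.sum())
for x in (-30,-20,-10,25,30):
    j=kk&(abs(L[...,0]-x)<2); print(x,L[j][:,2].min(),L[j][:,2].max(),np.median(L[j][:,1]))
g=(np.array([.5212,-.1363,.062])-t)@R*100;print(g)
E
```

```text
time_s: 8.75
tcp_pos: [0.5223, -0.1376, 0.1176]
tool_rot: [[0.992, 0.001, 0.124], [-0.124, 0.0, 0.992], [0.001, -1.0, 0.0]]
force: [-0.3, 0.0, -0.7]
grip_width: 0.0172
[ 0.52226634 -0.13759028  0.11757383] [-0.3  0.  -0.7] [ 64.7  53.  -76.4 109.7  57.1  67.6  49.2]
((0.6865310668945312, 0.893338680267334), (67.14954376220703, 15.189109802246094), 0.1710338145494461) 5612
-30 -6.325788988615898 7.9754998241394635 -14.428219259455634
-20 -5.770355527132782 8.046512809548572 -14.492550797758883
-10 -6.285655543833058 8.294250261644432 -14.437334135848152
25 -6.1117872516674865 8.565287323937481 -14.42830560805275
30 -6.614845840723542 7.8243332447333565 -14.404410907932323
[-0.12494642  5.55736769  0.11216624]
```

```bash
python3 -m crank '{"travel":[[-0.1,0,0.04],[-0.18,0.1,0.06],[-0.18,0.2,0.06],[-0.18,0.3,0.06],[-0.18,0.4,0.06],[-0.18,0.5,0.06],[-0.18,0.6,0.06],[-0.18,0.7,0.06],[-0.18,0.8,0.06],[-0.18,0.85,0.06],[-0.18,0.85,0.06],[-0.18,0.85,0.06]],"twist":[[0,0,0],[0,0,0],[0,0,0],[0,0,0],[0,0,0],[0,0,0],[0,0,0],[0,0,0],[0,0,0],[0,0,0],[0,0,0],[0,0,0]],"claw":[1,1,1,1,1,1,1,1,1,1,1,1]}'
```

```text
time_s: 10.05
tcp_pos: [0.5201, -0.137, 0.1088]
tool_rot: [[0.992, 0.0, 0.125], [-0.125, 0.0, 0.992], [0.0, -1.0, 0.0]]
force: [0.3, -0.0, -1.0]
grip_width: 0.0173
```

```bash
python3 -m crank '{"travel":[[0,0.1,0],[0,0.2,0],[0,0.3,0],[0,0.4,0],[0,0.5,0],[0,0.6,0],[0,0.7,0],[0,0.8,0],[0,0.8,0]],"twist":[[0,0,0],[0,0,0],[0,0,0],[0,0,0],[0,0,0],[0,0,0],[0,0,0],[0,0,0],[0,0,0]],"claw":[1,1,1,1,1,1,1,1,1]}'
```

```text
time_s: 10.95
tcp_pos: [0.52, -0.1371, 0.1007]
tool_rot: [[0.992, -0.0, 0.125], [-0.125, 0.0, 0.992], [-0.0, -1.0, 0.0]]
force: [0.0, -0.0, -2.0]
grip_width: 0.017
```

The foot entered the slot freely. Next I push against the spring.

```bash
python3 -m crank '{"travel":[[0,0.1,0],[0,0.2,0],[0,0.3,0],[0,0.4,0],[0,0.5,0],[0,0.6,0],[0,0.7,0],[0,0.8,0],[0,0.9,0],[0,1.0,0],[0,1.1,0],[0,1.1,0],[0,1.1,0]],"twist":[[0,0,0],[0,0,0],[0,0,0],[0,0,0],[0,0,0],[0,0,0],[0,0,0],[0,0,0],[0,0,0],[0,0,0],[0,0,0],[0,0,0],[0,0,0]],"claw":[1,1,1,1,1,1,1,1,1,1,1,1,1]}'
```

```text
time_s: 12.25
tcp_pos: [0.5203, -0.1371, 0.0906]
tool_rot: [[0.992, 0.0, 0.125], [-0.125, -0.001, 0.992], [0.0, -1.0, -0.001]]
force: [-3.7, -1.2, 9.3]
grip_width: 0.0171
```

```bash
python3 -m crank '{"travel":[[0,0.05,0],[-0.05,0.1,0],[-0.05,0.15,0],[-0.05,0.15,0],[-0.05,0.15,0]],"twist":[[0,0,0],[0,0,0],[0,0,0],[0,0,0],[0,0,0]],"claw":[1,1,1,1,1]}'; python3 -c "
from cell import get_state
s=get_state();print(s['force'],s['moment'],s['joint_pos'])"
```

```text
time_s: 12.75
tcp_pos: [0.5202, -0.137, 0.0894]
tool_rot: [[0.992, 0.001, 0.125], [-0.125, -0.001, 0.992], [0.001, -1.0, -0.001]]
force: [-3.6, -0.1, 10.7]
grip_width: 0.0169
[-3.58800122 -0.07025593 10.69267293] [-0.18555936  0.64546423  0.0341102 ] [ 63.65761156  54.6375612  -74.02507668 110.77767449  59.60278221
  65.43599738  47.58510557]
```

```bash
python3 -m crank '{"travel":[[0,0,0],[0,0,0],[0,0,0],[0,0,0],[0,0,0],[0,0,0]],"twist":[[0,4,0],[0,8,0],[0,13,0],[0,19,0],[0,25,0],[0,25,0]],"claw":[1,1,1,1,1,1]}'; python3 -c "
from cell import get_state
s=get_state();print(s['force'],s['moment'],s['joint_pos'])"
```

```text
time_s: 13.35
tcp_pos: [0.5215, -0.1366, 0.09]
tool_rot: [[0.845, 0.004, 0.534], [-0.534, -0.0, 0.845], [0.004, -1.0, 0.002]]
force: [0.1, 0.6, 9.9]
grip_width: 0.0171
[0.12277994 0.62873853 9.91157948] [ 0.09434507  0.05446304 -0.06567293] [ 62.13518182  51.23471878 -70.43875185 110.76541289  56.305683
  62.04607531  24.53758378]
```

```bash
python3 -m crank '{"travel":[[0,0.08,0],[0,0.08,0],[0,0.08,0],[0,0.08,0],[0,0.08,0],[0,0.08,0],[0,0.08,0],[0,0.08,0],[0,0.08,0],[0,0.08,0],[0,0.08,0],[0,0.08,0]],"twist":[[0,5,0],[0,12,0],[0,19,0],[0,26,0],[0,33,0],[0,40,0],[0,47,0],[0,54,0],[0,60,0],[0,65,0],[0,65,0],[0,65,0]],"claw":[1,1,1,1,1,1,1,1,1,1,1,1]}'; python3 -c "
from cell import get_state
s=get_state();print(s['force'],s['moment'],s['joint_pos'])"
```

```text
time_s: 14.55
tcp_pos: [0.5219, -0.1368, 0.0893]
tool_rot: [[-0.124, 0.005, 0.992], [-0.992, -0.001, -0.124], [0.0, -1.0, 0.005]]
force: [-0.5, -0.0, 10.4]
grip_width: 0.0171
[-0.49975016 -0.03452991 10.43395731] [-0.02386888 -0.04648644 -0.03209171] [ 56.19861007  42.75273112 -59.09835882 110.89814274  46.24145376
  53.79624976 -33.23154268]
```

The quarter turn is complete with no resisting torque. Next I let it rise.

```bash
python3 -m crank '{"travel":[[0,-0.1,0],[0,-0.2,0],[0,-0.3,0],[0,-0.4,0],[0,-0.5,0],[0,-0.6,0],[0,-0.7,0],[0,-0.8,0],[0,-0.9,0],[0,-1.0,0],[0,-1.0,0],[0,-1.0,0]],"twist":[[0,0,0],[0,0,0],[0,0,0],[0,0,0],[0,0,0],[0,0,0],[0,0,0],[0,0,0],[0,0,0],[0,0,0],[0,0,0],[0,0,0]],"claw":[1,1,1,1,1,1,1,1,1,1,1,1]}'
```

```text
time_s: 15.75
tcp_pos: [0.5207, -0.1368, 0.0974]
tool_rot: [[-0.124, 0.003, 0.992], [-0.992, 0.001, -0.124], [-0.001, -1.0, 0.002]]
force: [4.4, 0.2, -2.2]
grip_width: 0.0174
```

```bash
python3 -m crank '{"travel":[[0,0,0.05],[0,0,0.1],[0,0,0.1],[0,0,0.1]],"twist":[[0,0,0],[0,0,0],[0,0,0],[0,0,0]],"claw":[1,1,1,1]}'
```

```text
time_s: 16.15
tcp_pos: [0.5208, -0.1368, 0.0974]
tool_rot: [[-0.124, 0.001, 0.992], [-0.992, 0.001, -0.124], [-0.001, -1.0, 0.001]]
force: [5.0, 1.0, -3.9]
grip_width: 0.017
```

Pulling up is resisted and the position is stuck at the lock depth, so it is locked. I let go and back off.

```bash
python3 -m crank '{"travel":[[0,0.1,0],[0,0.1,0],[0,0.1,0],[0,0.1,0],[0,0.1,0],[0,0.1,0],[0,0.1,0],[0,-1,0],[0,-3,0],[0,-6,0],[0,-9,0],[0,-12,0],[0,-14,0],[0,-14,0],[0,-14,0]],"twist":[[0,0,0],[0,0,0],[0,0,0],[0,0,0],[0,0,0],[0,0,0],[0,0,0],[0,0,0],[0,0,0],[0,0,0],[0,0,0],[0,0,0],[0,0,0],[0,0,0],[0,0,0]],"claw":[1,2,3,4,5,5,5,5,5,5,5,5,5,5,5]}'
python3 - <<'E'
from h import *
s=get_state();print(s['tcp_pos'],s['force'])
f=snap('wrist','w5.png');W=world(f)
a=snap('scene');d=np.load('s0.npz')['a']
for n,w in (('wrist',W),('scene',world(a))):
    k=(np.hypot(w[...,0]-.521,w[...,1]+.137)<.05)&(w[...,2]>.085)&(w[...,2]<.13)
    q=w[k];print(n,k.sum(),cv2.minAreaRect((q[:,:2]*1000).astype(np.float32)),np.median(q[:,2]),q[:,2].max())
t=snap('scene','s3.png')
x=cv2.imread('pics/s3.png');y=cv2.resize(x[120:270,160:360],None,fx=2.8,fy=2.8)
cv2.imwrite('pics/fin.png',np.hstack([cv2.resize(cv2.imread('pics/w5.png'),(400,300)),cv2.resize(y,(400,300))]))
E
```

```text
time_s: 17.65
tcp_pos: [0.5206, -0.1373, 0.238]
tool_rot: [[-0.125, 0.001, 0.992], [-0.992, -0.001, -0.125], [0.001, -1.0, 0.001]]
force: [0.4, 0.1, -0.6]
grip_width: 0.0501
[ 0.52056486 -0.13727296  0.23795599] [ 0.43921549  0.06357404 -0.55743799]
wrist 2223 ((520.7365112304688, -135.70166015625), (69.00231170654297, 18.025772094726562), 83.09447479248047) 0.1111868773238801 0.11384527306364395
scene 241 ((524.2767944335938, -136.56146240234375), (70.4058609008789, 17.707351684570312), 83.00521087646484) 0.10625870493620415 0.11335421222703868
```

View pics/fin.png

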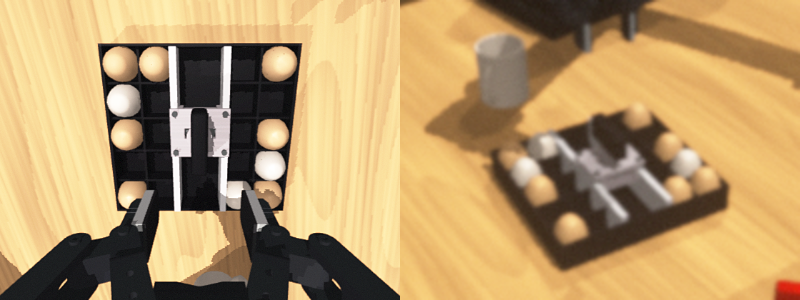

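The handle stands upright across the slot, at (200,140) in the left half. Its top is at 111.2 mm against 111.5 mm expected when locked, and its yaw is 83.1° along the rail. The gripper is clear.

```bash
python3 -c "
from cell import job_done
print(job_done())"
```

```text
the job is handed in; nothing more can be done
None
```

The handle is fitted to the egg tray and locked, and the job was handed in at about 18 s of robot time.

I took the small black handle from the wooden rest, leaving the red and the big black look-alikes. I found the shifted slot with the wrist camera, and the foot went in without resistance. I pressed it to about 21–22 mm, turned it 90° with almost no resisting torque, let it rise, and released it.

**Last checks:**
- **Lock:** before release, an upward pull was resisted by about 2 N at the lock height.
- **Position:** after release, the wrist view puts the handle's top at 111.2 mm (111.5 mm expected when locked). Its yaw is 83.1°, across the slot.
- **Forces:** at the end of the moves, the highest readings I saw on the tool were about 11 N down and 5 N sideways.
- **Bystanders:** I did not measure the tin, lamp and mug again at the end. Every move was planned to pass clear of them.

**Disagreements:**
- The scene camera put the handle about 3.5 mm off in x and its median height lower (106 mm). Its view is coarse, with only 241 points that include the grip's side.
- A 4–5 N sideways force stayed on the tool until release. A 1 mm shift did not relieve it.

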